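# Fit the copper lap to the bench lapping machine

### The job

Pick up the copper lap and fit it on the spindle of the blue lapping machine: lower it over the spindle, do not drop it, with it turned so that its slot takes the brass drive key and the lap goes fully home, flat on the steel platen. Let go of it there, and leave the white lap and the green lap where they lie.

Things in the scene. Friction and masses are not known exactly. Their poses are not given: they have to be found in the camera images.
- copper_lap: Copper disc, 96 mm across, 10 mm thick, 0.4 kg, flat on the table. Black hub on it, 50 mm (x) by 44 mm (y), top 40 mm above the disc's underside: grip across the 44 mm sides from above, tips above the disc. A slot goes right through hub and disc: 40 mm along x, 16 mm wide, widened at the middle to a 22 mm square. Origin: centre of the underside, z up. A half turn about z fits too.
- seat (a point): Centre of the top of the blue machine's steel platen, 85 mm up, 88 mm across; z up. Round pilot pin on it: 14 mm across, 48 mm tall, tip tapered. Brass key across the pin's foot: 32 mm along x, 8 mm wide, 14 mm high. A lap not within 10 degrees of the key rests on it, 14 mm too high, until lightly pressed and turned. A brake (2 N m) holds the spindle at its angle, new each run.
- white_lap: A white lap of the same shape and size as the copper one, lying on the table; not wanted. Origin: centre of its underside.
- green_lap: A green lap of the same shape and size, lying on the table; not wanted. Origin: centre of its underside.
Not all that is in view belongs to the job. What is shaped like the copper_lap but purple or red is not meant.

How it is judged:
At the end, for the whole second after the job is handed in: The copper lap lies at rest and released on the platen: its underside within 5 mm of the platen's face, its centre within 10 mm of the spindle axis, its slot along the key (within 23 degrees), tilted less than about 6 degrees (z of copper_lap in the frame of seat between -0.004 and 0.005 m and horizontal distance between copper_lap and seat below 0.01 m and angle between the x axis of copper_lap and the x axis of seat, either way round below 0.4 rad and angle between copper_lap's own z axis and vertical below 0.1 rad and linear speed of copper_lap below 0.02 m/s); the robot touches nothing.
It fails at once if the white lap is moved more than 40 mm (distance of white_lap from where it was at the start of the episode above 0.04 m).
It fails at once if the green lap is moved more than 40 mm (distance of green_lap from where it was at the start of the episode above 0.04 m).
It fails at once if the copper lap is dropped onto the spindle (falls freely at more than 0.7 m/s, about 25 mm of fall) (horizontal distance between copper_lap and seat below 0.05 m and linear speed of copper_lap above 0.7 m/s and contact force between copper_lap and the fingers below 0.1 N).
It also fails if it takes over 42 s, if anything falls off the work surface, if the arm or the gripper's body presses on something with over 40 N, if the wrist force passes 120 N, or if a joint passes its speed limit or range.

### The arm

A 6-joint arm with a two-finger parallel gripper is mounted at the origin on the work surface. World frame = base frame: x ahead of the robot, y to its left, z up, the work surface at z = 0. Lengths are in m, angles in rad, forces in N, time in s.
With the tool pointing down it reaches from about 0.25 to 0.775 m from the base axis. Payload 4 kg.
Tool frame: the origin (TCP) lies at the very end of the fingers, on their centre line; the grasp point (between the pads) lies 19 mm behind it (robot.pinch_z is the distance from the TCP to the grasp point, in m); z points along the fingers, y is the line along which they close (so a half turn about z gives the same grasp; the last joint's range is limited). The gripper opens to 94 mm and grips with 3 to 60 N. Pads are 16 mm wide; open, the fingers measure 119 mm over their backs; the gripper's body (75 mm by 177 mm) begins 78 mm behind the grasp point.
Start: joints at [-1.446, 0.087, 1.371, -0, 1.684, -0.103], TCP at [0.124, -0.536, 0.206] pointing down, gripper open.
Joint ranges: [-3.1, 3.1], [-0.76, 2.03], [0.27, 2.55], [-1.08, 4.22], [0.17, 2.65], [-2.57, 2.57]. Speed limits (rad/s): [2.79, 2.79, 3.14, 3.14, 3.14, 3.14].

### API

Orientations are given as [roll, pitch, yaw] about the fixed x, y, z axes, in that order (R = Rz(yaw) Ry(pitch) Rx(roll)).
In Python, from bench import robot gives the robot as it stands.
- The arm moves only by the tool arm_command, never from a script. Its argument "targets" is one flat list of numbers, 7 for each row, row after row: the turn, a rotation vector about the tool's x, y, z in degrees, then the shift along the tool's x, y, z in mm, then the closure, from -1 (fully open) to 1 (shut). In form: [ax, ay, az, x, y, z, hand, ax, ay, az, x, y, z, hand, ...]. A call has 1 to 20 rows; each row is the pose to reach, as a shift and turn from the pose commanded when the call began, along the tool's axes at that moment; what a row does not reach only later rows make up. A row lasts 1/10 s, in which the tool goes at most 50 mm and 8.59 degrees, less where a joint would pass 70% of its speed; a pose out of reach is approached as far as the arm can. A call with a gripper value outside its range is refused whole. The fingers move at their own pace and stop on an object; the grip force is fixed at half the most. Time passes only in rows, so rows that repeat a pose let the fingers close. It gives the time, the measured TCP pose, the force, the opening and the grip force at its end, in the units of the state.
- robot.get_obs(): the state, without advancing time (a new reading comes with each control period).
- robot.snapshot(name): name is "scene" or "side" or "wrist"; returns a dict with "color" (420x560x3 uint8, red, green, blue), "range_z" (420x560 float32, m along the optical axis (not along the pixel's ray), 0 where there is no reading), "fx", "fy", "cx", "cy" (pixels), "T" (4x4, takes a point from camera to world coordinates); the wrist camera has in their place "T_tool_cam" (4x4, takes a point from camera to tool coordinates, whose origin is the TCP and whose axes are the flange's). Camera axes: x right, y down, z forward; pixel columns grow to the right and rows downward; lengths in m; the calibration is good to about 2 mm. The wrist camera is an equidistant fisheye: a pixel r from the principal point sees the ray r / f radians off the axis. A picture is of the moment at which its call begins: read the wrist's pose just before it.
- robot.close_job(): hands the job in; it is judged then, once.
The state is a dict: "time": time; "joint_positions": joint angles; "qvel": joint speeds; "joint_torque": joint torques, N m; "tool_pos": TCP position; "ee_rot": TCP orientation; "wrist_force": force on the tool from outside, world axes, zero at the start; "wrist_torque": the same for the moment, N m; "width": finger opening in m; "finger_force": force on a finger pad.
Only numpy, scipy, OpenCV 4.12 (cv2) and the standard library are available. Lean on these libraries where they do the work, as an engineer would, in place of code of your own. Each camera call takes 0.05 s, during which the arm holds its last target. There are 200 camera calls.

## Working session

There is one attempt and no reset: what is moved stays moved. The work goes in short steps, Python scripts to look and compute and a tool call to move; the robot and the scene stay as the last step left them, time stands still between calls to the robot, and variables do not carry over. Pictures are saved under pics/ and viewed, at most 10 in all, crops included, and the job is handed in when it is done.

Besides the shell and the picture viewer there is one more tool, called as name(argument=value, ...) on one line, values as JSON. arm_command: Moves the arm, as the interface text tells. Its arguments: {"type":"object","properties":{"targets":{"type":"array"}},"required":["targets"]}

```bash
mkdir -p pics; ls
python3 - <<'E'
from bench import robot
import numpy as np, cv2
o=robot.get_obs(); print({k:np.round(v,3) for k,v in o.items()})
s={}
for n in ("scene","side"):
    c=robot.snapshot(n); s[n]=c; np.savez(f"{n}0.npz",**c)
    print(n,c["fx"],c["cx"],c["cy"],np.round(c["T"],3).tolist())
    cv2.imwrite(f"pics/{n}0.png",cv2.resize(c["color"][:,:,::-1],(784,588),interpolation=cv2.INTER_CUBIC))
E
```

```text
pics
{'time': np.float64(0.0), 'joint_positions': array([-1.446,  0.088,  1.372, -0.   ,  1.684, -0.103]), 'qvel': array([-0.001, -0.002, -0.   ,  0.   ,  0.001, -0.001]), 'joint_torque': array([-0.0000e+00, -3.4019e+01, -3.0242e+01,  7.2000e-02,  3.3000e-02,
       -0.0000e+00]), 'tool_pos': array([ 0.124, -0.535,  0.204]), 'ee_rot': array([-3.139, -0.   ,  0.228]), 'wrist_force': array([ 0.394, -0.767, -0.102]), 'wrist_torque': array([-0.051,  0.001, -0.009]), 'finger_force': np.float64(0.0), 'width': np.float64(0.094)}
scene 419.9853524393443 286.71687155179336 214.00004092083404 [[-0.07, 0.574, -0.816, 1.191], [0.997, 0.052, -0.049, -0.049], [0.015, -0.817, -0.576, 0.573], [0.0, 0.0, 0.0, 1.0]]
side 463.99447735165467 277.195735167793 206.57516637094088 [[1.0, -0.001, 0.011, 0.467], [-0.01, -0.573, 0.819, -0.939], [0.005, -0.819, -0.573, 0.69], [0.0, 0.0, 0.0, 1.0]]
```

View pics/scene0.png

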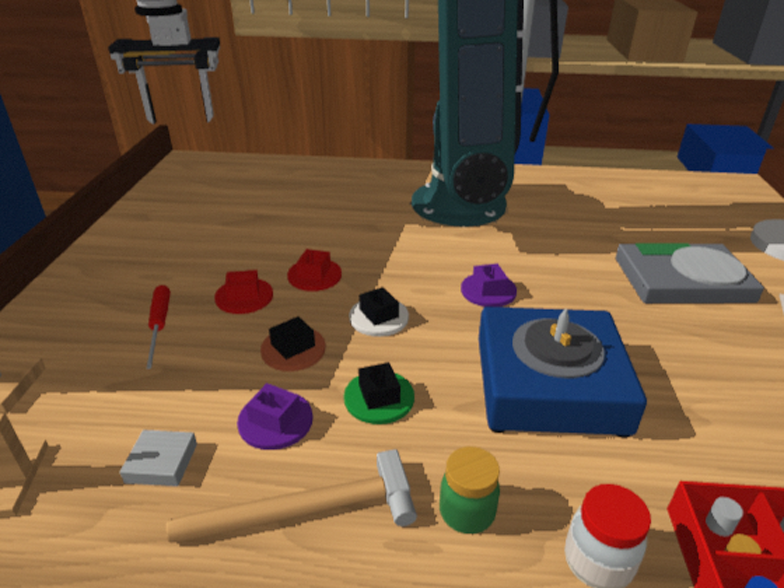

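View pics/side0.png

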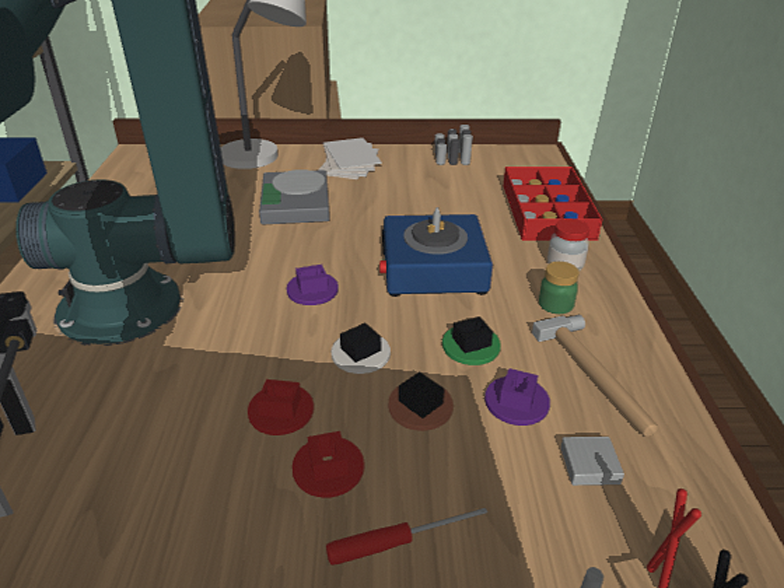

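Candidates for the lap, in scene pixels of the enlarged view: copper-brown disc with black hub (293,345), reds (244,291) and (315,269), white (379,312), green (379,390), purples (275,415) and (489,284). Only (293,345), which is (421,400) in the side view, has a copper disc and a black hub. The machine's pin is at scene (564,325) and side (436,220). I'll confirm with a crop and measure.

```bash
cat > h.py <<'E'
import numpy as np, cv2
def load(n):
    c=dict(np.load(n)); return c
def cloud(c):
    z=c["range_z"]; v,u=np.indices(z.shape)
    p=np.stack([(u-c["cx"])/c["fx"]*z,(v-c["cy"])/c["fy"]*z,z,np.ones_like(z)],-1)@c["T"].T
    p[z==0]=np.nan
    return p[...,:3]
E
python3 - <<'E'
from h import *
k=560/784
S={n:load(n+"0.npz") for n in("scene","side")}
P={n:cloud(S[n]) for n in S}
px={"scene":dict(cu=(293,338),wh=(379,305),gr=(379,385),tip=(564,313),pl=(530,335)),"side":dict(cu=(421,392),wh=(360,340),gr=(472,332),tip=(436,212),pl=(415,235))}
for n in S:
    for a,(x,y) in px[n].items(): print(n,a,np.round(P[n][int(y*k),int(x*k)],3))
c0=P["scene"][int(338*k),int(293*k),:2]
for n in S:
    p=P[n].reshape(-1,3); col=S[n]["color"].reshape(-1,3)
    def rect(m,t):
        q=p[m][:,:2]; 
        if len(q)>4: print(n,t,len(q),np.round(q.mean(0),4),np.round(p[m][:,2].mean(),4),[np.round(x,4) for x in cv2.minAreaRect((q*1000).astype(np.float32))])
    d=np.hypot(*(p[:,:2]-c0).T)
    rect((d<.06)&(p[:,2]>.036)&(p[:,2]<.05),"cu hub top")
    rect((d<.08)&(p[:,2]>.006)&(p[:,2]<.014),"cu disc")
    pc=P["side"][int(212*k),int(436*k),:2]; d2=np.hypot(*(p[:,:2]-pc).T)
    rect((d2<.03)&(p[:,2]>.103),"pin")
    br=(col[:,0].astype(int)-col[:,2]>60)
    rect((d2<.04)&(p[:,2]>.094)&(p[:,2]<.104)&br,"key")
    rect((d2<.08)&(p[:,2]>.081)&(p[:,2]<.089)&~br,"platen")
a=S["side"]["color"][255:315,260:340]; b=S["side"]["color"][140:200,270:350]; c=S["scene"]["color"][215:275,360:440]
e=S["scene"]["color"][215:275,170:250]
im=np.vstack([np.hstack([a,b]),np.hstack([e,c])])
cv2.imwrite("pics/crop1.png",cv2.resize(im[:,:,::-1],(800,600),interpolation=cv2.INTER_CUBIC))
E
```

```text
scene cu [ 0.545 -0.243  0.04 ]
scene wh [ 0.419 -0.133  0.017]
scene gr [ 0.599 -0.115  0.008]
scene tip [0.571 0.121 0.128]
scene pl [0.565 0.085 0.085]
side cu [ 0.525 -0.239  0.015]
side wh [ 0.433 -0.12   0.019]
side gr [ 0.612 -0.129  0.041]
side tip [0.567 0.118 0.125]
side pl [0.529 0.105 0.085]
scene cu hub top 270 [ 0.5283 -0.2505] 0.0386 [array([ 526.2582, -251.0452]), array([48.0443, 50.9284]), np.float64(43.5535)]
scene cu disc 594 [ 0.545  -0.2467] 0.0089 [array([ 534.9088, -248.3402]), array([79.6595, 93.9865]), np.float64(17.2844)]
scene pin 101 [0.575  0.1221] 0.1169 [array([573.5128, 122.5329]), array([13.1719, 11.6775]), np.float64(71.7177)]
scene key 42 [0.5745 0.1237] 0.0972 [array([571.6539, 123.47  ]), array([32.2412,  9.2016]), np.float64(30.967)]
scene platen 991 [0.5776 0.1221] 0.0839 [array([571.0927, 123.2295]), array([88.615, 88.842]), np.float64(22.9604)]
side cu hub top 302 [ 0.5248 -0.254 ] 0.0387 [array([ 525.5536, -253.1873]), array([46.2033, 52.2131]), np.float64(41.3807)]
side cu disc 653 [ 0.5253 -0.271 ] 0.009 [array([ 551.681 , -261.6279]), array([ 82.3448, 145.3956]), np.float64(89.836)]
side pin 51 [0.5692 0.1178] 0.1163 [array([568.2261, 118.4759]), array([10.1946, 14.7949]), np.float64(58.2592)]
side key 12 [0.5654 0.1164] 0.0971 [array([567.3854, 119.6025]), array([27.0914, 10.2875]), np.float64(26.7017)]
side platen 384 [0.569  0.1142] 0.0838 [array([569.4734, 118.3348]), array([86.569 , 84.4924]), np.float64(87.5846)]
```

View pics/crop1.png

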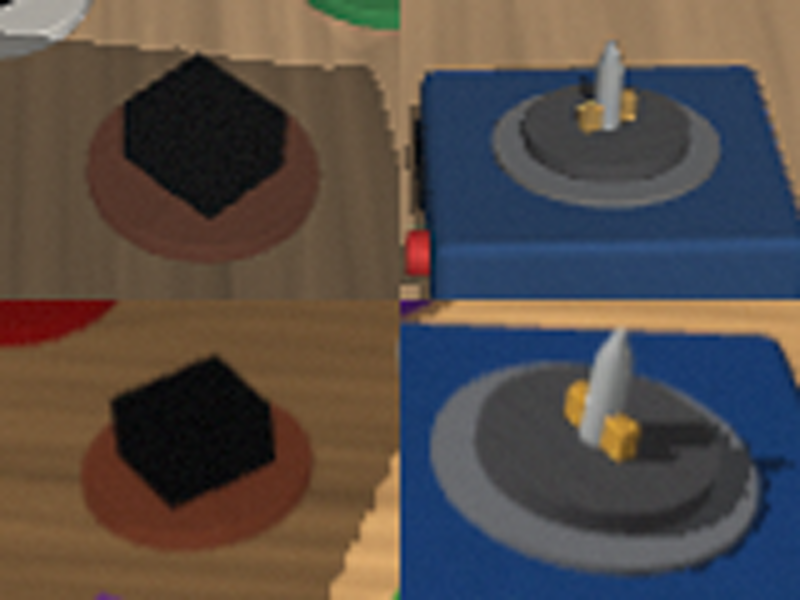

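The crop confirms it: a copper disc with a black hub, the x-axis apparently at about -47°. The brass key lies at about +30°, and the spindle is near (0.570, 0.121). I'll go above the lap.

arm_command(targets=[0, 0, 60, 455, -185, 0, -1, 0, 0, 60, 455, -185, 0, -1, 0, 0, 60, 455, -185, 0, -1, 0, 0, 60, 455, -185, 0, -1, 0, 0, 60, 455, -185, 0, -1, 0, 0, 60, 455, -185, 0, -1, 0, 0, 60, 455, -185, 0, -1, 0, 0, 60, 455, -185, 0, -1, 0, 0, 60, 455, -185, 0, -1, 0, 0, 60, 455, -185, 0, -1, 0, 0, 60, 455, -185, 0, -1, 0, 0, 60, 455, -185, 0, -1, 0, 0, 60, 455, -185, 0, -1, 0, 0, 60, 455, -185, 0, -1])

```text
time: 1.5
tool_pos: [0.5247, -0.2536, 0.2052]
ee_rot: [3.141, 0.001, -0.821]
wrist_force: [-0.7, 1.3, -0.2]
width: 0.0941
finger_force: 0.0
```

```bash
cat >> h.py <<'E'
from scipy.spatial.transform import Rotation as Ro
def wrist(robot,fn):
    o=robot.get_obs(); c=robot.snapshot("wrist")
    T=np.eye(4); T[:3,:3]=Ro.from_euler("xyz",o["ee_rot"]).as_matrix(); T[:3,3]=o["tool_pos"]
    c["T"]=T@c["T_tool_cam"]; np.savez(fn,**c); print(o["time"],np.round(o["tool_pos"],4),np.round(np.degrees(o["ee_rot"]),2))
    return c
def wcloud(c):
    z=c["range_z"]; v,u=np.indices(z.shape); x=(u-c["cx"])/c["fx"]; y=(v-c["cy"])/c["fy"]; t=np.hypot(x,y)+1e-9
    s=np.tan(t)/t
    p=np.stack([x*s*z,y*s*z,z,np.ones_like(z)],-1)@c["T"].T
    p[(z==0)|(t>1.4)]=np.nan
    return p[...,:3]
E
python3 - <<'E'
from bench import robot
from h import *
c=wrist(robot,"w1.npz"); print(np.round(c["T_tool_cam"],3),c["fx"],c["cx"],c["cy"])
g=(255*(c["color"]/255.)**.6).astype(np.uint8)
cv2.imwrite("pics/w1.png",cv2.resize(g[:,:,::-1],(784,588)))
p=wcloud(c).reshape(-1,3)
d=np.hypot(p[:,0]-.526,p[:,1]+.252)
for lo,hi,r in((.034,.046,.045),(.005,.015,.06)):
    m=(d<r)&(p[:,2]>lo)&(p[:,2]<hi); print(m.sum(),p[m].mean(0),cv2.minAreaRect((p[m][:,:2]*1000).astype(np.float32)))
m=(d<.05)
# top-down raster of hub
q=p[m]; H=np.zeros((100,100),np.float32)
for a in q[np.argsort(q[:,2])]:
    i=int((.576-a[0])*1000); j=int((-.202-a[1])*1000)
    if 0<=i<100 and 0<=j<100: H[i,j]=a[2]
cv2.imwrite("pics/H.png",cv2.resize((np.clip(H/.045,0,1)*255).astype(np.uint8),(400,400)))
E
```

```text
1.5 [ 0.5247 -0.2536  0.2052] [ 1.7995e+02  3.0000e-02 -4.7020e+01]
[[ 0.001 -0.967 -0.255  0.073]
 [ 1.     0.001  0.    -0.001]
 [-0.    -0.255  0.967 -0.179]
 [ 0.     0.     0.     1.   ]] 325.19226210127806 282.6917927823533 202.14275084798965
1277 [ 0.52485132 -0.25024992  0.03991472] ((524.4900512695312, -249.64439392089844), (43.363990783691406, 51.29600524902344), 43.48149108886719)
3055 [ 0.5272699  -0.25288968  0.01015525] ((524.2149047851562, -249.94789123535156), (93.91429138183594, 94.33049011230469), 41.44260025024414)
```

View pics/w1.png

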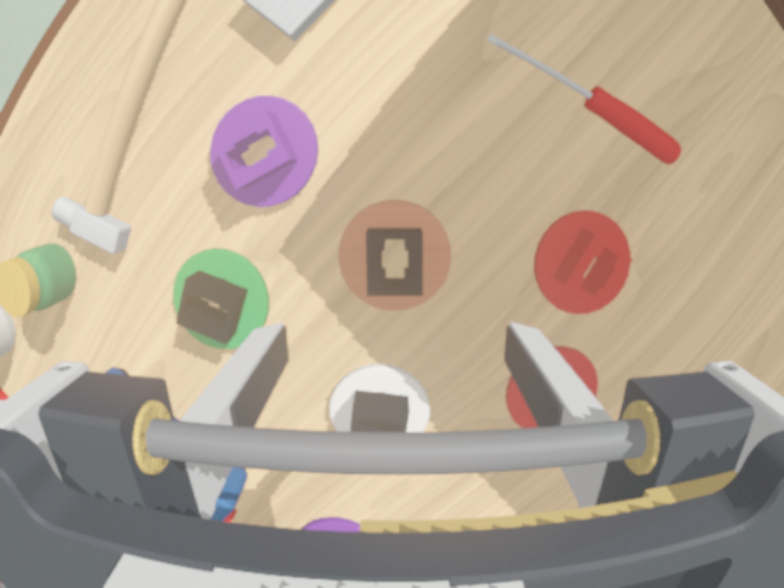

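View pics/H.png

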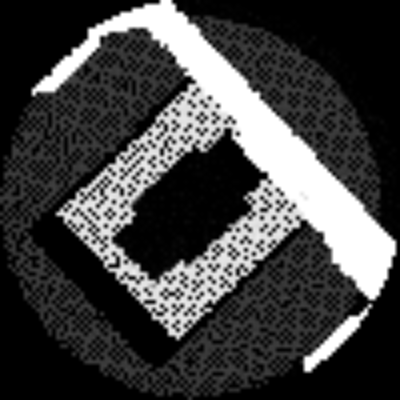

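The slot runs along the long axis at about -46.5°, in line with the tool (yaw -47.0°). The lap centre is (0.5245, -0.2497). Descend with a small correction.

arm_command(targets=[0, 0, -0.5, -3, -3, 40, -1, 0, 0, -0.5, -3, -3, 80, -1, 0, 0, -0.5, -3, -3, 120, -1, 0, 0, -0.5, -3, -3, 155, -1, 0, 0, -0.5, -3, -3, 178, -1, 0, 0, -0.5, -3, -3, 189, -1, 0, 0, -0.5, -3, -3, 189, -1, 0, 0, -0.5, -3, -3, 189, -1])

```text
time: 2.35
tool_pos: [0.5264, -0.2497, 0.018]
ee_rot: [-3.141, -0.002, -0.812]
wrist_force: [0.7, -0.1, -0.0]
width: 0.0937
finger_force: 0.0
```

arm_command(targets=[0, 0, 0, 0, 0, 0, 1, 0, 0, 0, 0, 0, 0, 1, 0, 0, 0, 0, 0, 0, 1, 0, 0, 0, 0, 0, 0, 1, 0, 0, 0, 0, 0, 0, 1, 0, 0, 0, 0, 0, 0, 1, 0, 0, 0, 0, 0, 0, 1, 0, 0, 0, 0, 0, 0, 1])

```text
time: 3.15
tool_pos: [0.5252, -0.2492, 0.0165]
ee_rot: [3.14, 0.0, -0.811]
wrist_force: [-1.8, -2.0, 0.7]
width: 0.0439
finger_force: 30.0
```

Gripped (44 mm opening, 30 N). Lift, then go to a look-out point beside the spindle, turned to about 30°.

arm_command(targets=[0, 0, 0, 0, 0, -20, 1, 0, 0, 0, 0, 0, -60, 1, 0, 0, 0, 0, 0, -105, 1, 0, 0, 0, 0, 0, -150, 1, 0, 0, -7, -20, -12, -185, 1, 0, 0, -15, -50, -32, -185, 1, 0, 0, -23, -80, -52, -185, 1, 0, 0, -31, -110, -72, -185, 1, 0, 0, -39, -140, -92, -185, 1, 0, 0, -47, -170, -112, -185, 1, 0, 0, -55, -200, -132, -185, 1, 0, 0, -63, -230, -152, -185, 1, 0, 0, -70, -250, -164, -185, 1, 0, 0, -76.5, -265, -171, -185, 1, 0, 0, -76.5, -265, -171, -185, 1, 0, 0, -76.5, -265, -171, -185, 1])

```text
time: 4.75
tool_pos: [0.4667, 0.0614, 0.2004]
ee_rot: [-3.141, 0.002, 0.524]
wrist_force: [0.5, -0.5, -4.4]
width: 0.0435
finger_force: 30.0
```

Run:
```python
from bench import robot
from h import *
c=wrist(robot,"w2.npz"); o=robot.get_obs(); print(o["width"],o["wrist_force"])
cv2.imwrite("pics/w2.png",cv2.resize(c["color"][:,:,::-1],(784,588)))
p=wcloud(c).reshape(-1,3); col=c["color"].reshape(-1,3).astype(int)
d=np.hypot(p[:,0]-.570,p[:,1]-.121); br=col[:,0]-col[:,2]>50
for t,m in(("key",(d<.025)&br&(p[:,2]>.094)&(p[:,2]<.103)),("pin",(d<.02)&(p[:,2]>.11)),("platen",(d<.07)&(p[:,2]>.081)&(p[:,2]<.089))):
    if m.sum()>4: print(t,m.sum(),np.round(p[m].mean(0),4),cv2.minAreaRect((p[m][:,:2]*1000).astype(np.float32)))
```

```text
4.75 [0.4667 0.0614 0.2004] [-1.7997e+02  1.0000e-01  3.0010e+01]
0.04362102510849174 [-0.35846252 -0.87807904 -4.19495895]
key 151 [0.5658 0.1231 0.0991] ((568.375, 124.54972839355469), (31.41727638244629, 6.834860324859619), 30.046907424926758)
pin 248 [0.5676 0.1238 0.1245] ((568.582763671875, 124.52318572998047), (13.17234992980957, 13.04578971862793), 54.32722854614258)
platen 6747 [0.5683 0.1245 0.0851] ((568.75927734375, 125.05804443359375), (87.16610717773438, 87.36082458496094), 49.19759750366211)
```

View pics/w2.png

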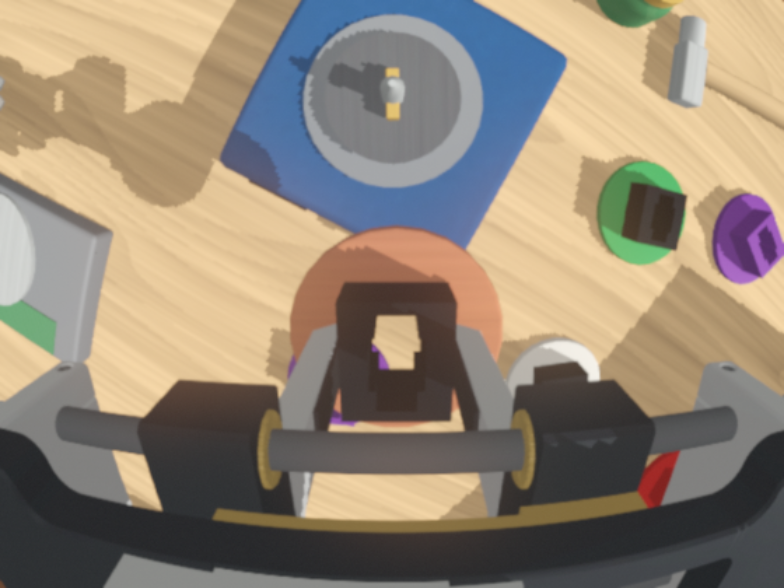

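Run:
```python
from h import *
c=load("w2.npz"); p=wcloud(c); col=c["color"].astype(int)
t=np.array([.4667,.0614]); a=np.radians(30.01); ux=np.array([np.cos(a),np.sin(a)]); uy=np.array([np.sin(a),-np.cos(a)])
q=(p[...,:2]-t); x=q@ux*1000; y=q@uy*1000; z=p[...,2]
cu=(abs(z-.194)<.005)&(np.hypot(x,y)<55)&(col[...,0]-col[...,2]>40)
pts=np.c_[x[cu],y[cu]].astype(np.float32); print("disc",len(pts),np.median(z[cu]))
hull=cv2.convexHull(pts)[:,0]; hull=hull[hull[:,0]>0]
from scipy.optimize import least_squares
print("centre,tool mm",least_squares(lambda s:np.hypot(hull[:,0]-s[0],hull[:,1]-s[1])-s[2],[0,0,48],loss="soft_l1").x)
hb=(abs(z-.224)<.005)&(abs(x)<32)&(abs(y)<21)&(col.max(-1)<90)
print("hub",np.median(z[hb]),cv2.minAreaRect(np.c_[x[hb],y[hb]].astype(np.float32)))
s=np.array([.5686,.1247])-t; print("seat in tool mm",s@ux*1000,s@uy*1000)
```

```text
disc 6618 0.1939655148775452
centre,tool mm [ 1.9225461  -1.45871618 47.52835427]
hub 0.22398630982951717 ((2.136699676513672, -0.0076847076416015625), (41.965736389160156, 49.90937042236328), 89.977783203125)
seat in tool mm 119.8986621585875 -3.8484818540428964
```

The lap sits straight in the hand (its centre about 2 mm along +x), and the key is at 30.0°. Move 118 mm and -2.5 mm, then lower onto the tip of the pin.

arm_command(targets=[0, 0, 0, 25, -1, 0, 1, 0, 0, 0, 60, -1.5, 0, 1, 0, 0, 0, 95, -2, 0, 1, 0, 0, 0, 112, -2.5, 0, 1, 0, 0, 0, 118, -2.5, 0, 1, 0, 0, 0, 118, -2.5, 0, 1, 0, 0, 0, 118, -2.5, 0, 1, 0, 0, 0, 118, -2.5, 15, 1, 0, 0, 0, 118, -2.5, 30, 1, 0, 0, 0, 118, -2.5, 40, 1, 0, 0, 0, 118, -2.5, 48, 1, 0, 0, 0, 118, -2.5, 56, 1, 0, 0, 0, 118, -2.5, 62, 1, 0, 0, 0, 118, -2.5, 62, 1])

```text
time: 6.2
tool_pos: [0.5674, 0.1225, 0.1382]
ee_rot: [-3.141, 0.002, 0.525]
wrist_force: [-0.2, 0.3, -5.0]
width: 0.0443
finger_force: 30.0
```

Run:
```python
from bench import robot
from h import *
c=wrist(robot,"w3.npz"); o=robot.get_obs(); print(o["width"],o["wrist_force"],o["wrist_torque"])
im=c["color"][190:310,200:360]
im=(255*(im/255.)**.6).astype(np.uint8)
cv2.imwrite("pics/w3.png",cv2.resize(im[:,:,::-1],(800,600),interpolation=cv2.INTER_CUBIC))
```

```text
6.2 [0.5674 0.1225 0.1382] [-1.7996e+02  1.1000e-01  3.0060e+01]
0.043974468812621285 [ 0.43353832  0.137167   -4.57474356] [-0.00333207 -0.00842928  0.00604218]
```

View pics/w3.png

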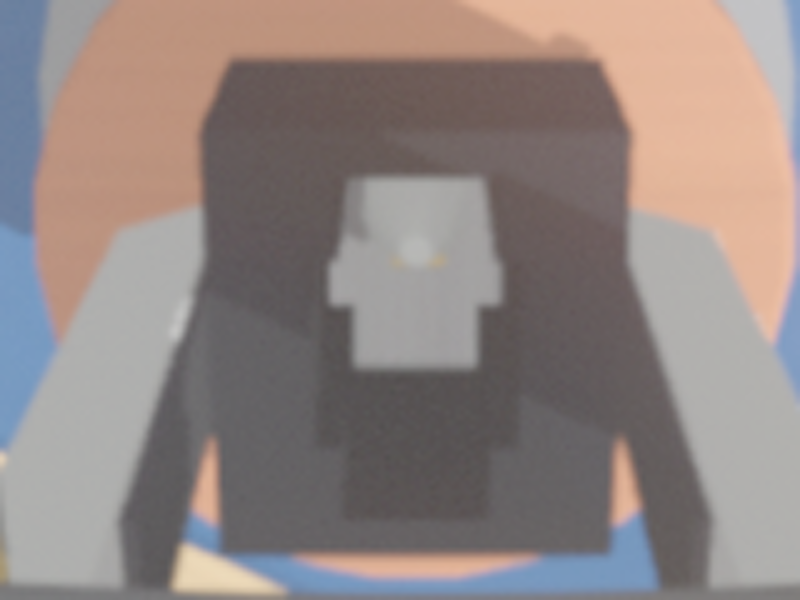

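The pin tip (416,250) stands in the slot, centred on it (square from 330 to 500, centre 415), and the force is only the lap's own weight. Lower it home.

arm_command(targets=[0, 0, 0, 0, 0, 5, 1, 0, 0, 0, 0, 0, 10, 1, 0, 0, 0, 0, 0, 14, 1, 0, 0, 0, 0, 0, 18, 1, 0, 0, 0, 0, 0, 21, 1, 0, 0, 0, 0, 0, 24, 1, 0, 0, 0, 0, 0, 27, 1, 0, 0, 0, 0, 0, 30, 1, 0, 0, 0, 0, 0, 32, 1, 0, 0, 0, 0, 0, 34, 1, 0, 0, 0, 0, 0, 34, 1])

```text
time: 7.35
tool_pos: [0.5678, 0.1225, 0.1051]
ee_rot: [-3.141, 0.001, 0.525]
wrist_force: [-0.5, 0.5, -4.7]
width: 0.0438
finger_force: 30.0
```

arm_command(targets=[0, 0, 0, 0, 0, 1, 1, 0, 0, 0, 0, 0, 2, 1, 0, 0, 0, 0, 0, 3, 1, 0, 0, 0, 0, 0, 4, 1, 0, 0, 0, 0, 0, 4, 1])

```text
time: 7.85
tool_pos: [0.5681, 0.1226, 0.1016]
ee_rot: [3.141, -0.0, 0.525]
wrist_force: [0.4, -0.4, -5.2]
width: 0.0437
finger_force: 30.0
```

arm_command(targets=[0, 0, 0, 0, 0, 0.5, 1, 0, 0, 0, 0, 0, 1, 1, 0, 0, 0, 0, 0, 1, 1])

```text
time: 8.15
tool_pos: [0.5682, 0.1226, 0.1015]
ee_rot: [3.141, -0.001, 0.525]
wrist_force: [-3.0, -0.3, 1.6]
width: 0.0438
finger_force: 30.0
```

arm_command(targets=[0, 0, 0, 0, 0, 0, 0.6, 0, 0, 0, 0, 0, 0, 0, 0, 0, 0, 0, 0, 0, -1, 0, 0, 0, 0, 0, 0, -1, 0, 0, 0, 0, 0, 0, -1, 0, 0, 0, 0, 0, 0, -1, 0, 0, 0, 0, 0, 0, -1, 0, 0, 0, 0, 0, 0, -1])

```text
time: 8.95
tool_pos: [0.5681, 0.1225, 0.1004]
ee_rot: [3.141, -0.0, 0.524]
wrist_force: [0.6, 0.7, 0.2]
width: 0.0911
finger_force: 0.0
```

Contact was felt at the platen and the lap is released. Retreat straight up and check.

arm_command(targets=[0, 0, 0, 0, 0, -15, -1, 0, 0, 0, 0, 0, -40, -1, 0, 0, 0, 0, 0, -75, -1, 0, 0, 0, 0, 0, -110, -1, 0, 0, 0, 0, 0, -140, -1, 0, 0, 0, 0, 0, -150, -1, 0, 0, 0, 0, 0, -150, -1, 0, 0, 0, 0, 0, -150, -1])

```text
time: 9.75
tool_pos: [0.5676, 0.1225, 0.2491]
ee_rot: [-3.141, 0.002, 0.524]
wrist_force: [-0.1, 0.2, -0.5]
width: 0.0942
finger_force: 0.0
```

Run:
```python
from bench import robot
from h import *
c=wrist(robot,"w4.npz"); p=wcloud(c).reshape(-1,3)
d=np.hypot(p[:,0]-.5686,p[:,1]-.1247)
for t,lo,hi,r in(("hub",.121,.130,.04),("disc",.090,.100,.055)):
    m=(d<r)&(p[:,2]>lo)&(p[:,2]<hi); print(t,m.sum(),p[m].mean(0),cv2.minAreaRect((p[m][:,:2]*1000).astype(np.float32)),np.linalg.lstsq(np.c_[p[m][:,:2],np.ones(m.sum())],p[m][:,2],rcond=None)[0])
cv2.imwrite("pics/w4.png",cv2.resize(c["color"][:,:,::-1],(784,588)))
```

```text
9.75 [0.5676 0.1225 0.2491] [-1.7996e+02  1.1000e-01  3.0050e+01]
hub 1670 [0.56953763 0.12515921 0.12504555] ((568.8582153320312, 124.75542449951172), (51.02387619018555, 43.6798210144043), 29.95343780517578) [-0.00518059 -0.00162819  0.12819988]
disc 3855 [0.57308772 0.1272542  0.09522699] ((568.8327026367188, 124.88919067382812), (94.46895599365234, 94.76473999023438), 88.37568664550781) [-0.00072225 -0.00037378  0.09568846]
```

View pics/w4.png

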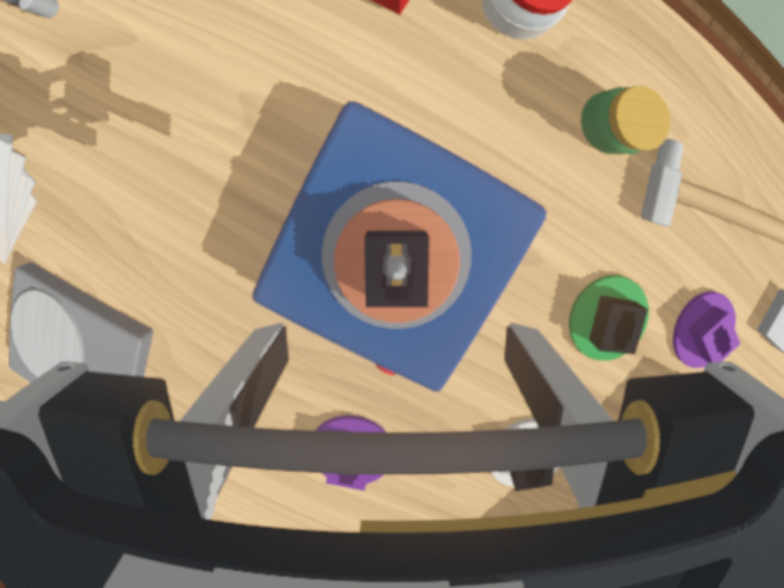

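The lap (396,262) is home: its disc top is at 95.2 mm (85 + 10) and level. It is centred on the spindle, its slot is along the key at 30°, and the gripper is clear.

```bash
python3 -c "
from bench import robot
print(robot.close_job())"
```

```text
the job is handed in; nothing more can be done
None
```

The copper lap is on the blue machine's spindle, released, flat on the platen with its slot over the brass key; the white and green laps were not touched, and the job is handed in (at about 10 s of the 42 s; no verdict was returned).

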